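# Unlock and open the wire-feeder box on the welding bench

## Task

The wire spool in the larger of the two grey boxes has to be changed. Give the key standing in that box's latch a full quarter turn clockwise (seen from above), then swing its top panel up and back until it stands upright, and leave it standing with the key still turned. Do not turn the key of the smaller box.

Things in the scene. Friction and masses are not known exactly. Their poses are not given: they have to be found in the camera images.
- feeder: The larger grey steel box, 175 (x) x 280 (y) x 110 mm high, fixed on the bench, a grey painted panel covering its top (upper face 117 mm above the bench). Origin: centre of its underside; +x points to the panel's hinge side (away from the robot at yaw 0), z up. The key and the handle are given below in this box frame, in mm.
- tkey (a joint): T-shaped key standing in the panel's latch at x -54, y 65; steel crossbar 56 long, 12 wide, 16 tall, centre at z 155. Value, rad: 0 locked, crossbar along box x; grows clockwise seen from above, stop 1.57 (crossbar along y). Starts at 0 to 0.2; light friction 0.05 N m, stays as left. The cam frees the panel from about 1.1 on.
- lid (a joint): Panel angle, rad: 0 shut, 1.57 upright, stop 1.75. Hinge axis along box y through x 85, z 112. Round pull bar along y, 100 long on two end posts, its middle at x -54, y -60, z 152 when shut (35 above the panel); on opening it rises and swings over to +x about the hinge. Panel's front edge x -85. Stiff hinge: 5 to 11 N at the bar, stays as left.
- small_key (a joint): Same kind of key, same reading (0 locked), in the smaller grey box, 150 x 150 x 90 mm, whose centre stands 300 to 390 mm to one side (left or right) of the larger one's. Its crossbar's centre is 128 mm above the bench. To be left as it is.
Not all that is in view belongs to the job. Leave any turquoise look-alike of the part that bears small_key alone.

How it is judged:
On the way, in this order (a step that is already met when the one before it is completed fails the run):
1. the larger box's key is turned a quarter turn (at least 1.2 rad) with the panel still shut (value of joint tkey above 1.2 rad and value of joint lid below 0.15 rad), for 0.1 s.
2. the panel is swung up to at least 1.3 rad (value of joint lid above 1.3 rad), for 0.1 s.
At the end, for the whole second after the job is handed in: The larger box's panel stands open by at least 1.3 rad (75 degrees) and at rest (under 0.1 rad/s), its key is still turned by at least 1.2 rad, and the smaller box's key reads under 0.4 rad (value of joint lid above 1.3 rad and value of joint tkey above 1.2 rad and velocity of joint lid between -0.1 and 0.1 rad/s and value of joint small_key below 0.4 rad); the robot touches nothing.
It fails at once if the smaller box's key is turned (0.4 rad or more) (value of joint small_key above 0.4 rad).
It also fails if it takes over 53 s, if anything falls off the work surface, if the arm or the gripper's body presses on something with over 40 N, if the wrist force passes 120 N, or if a joint passes its speed limit or range.

## Robot

A 6-joint arm with a two-finger parallel gripper is mounted at the origin on the work surface. World frame = base frame: x ahead of the robot, y to its left, z up, the work surface at z = 0. Lengths are in m, angles in rad, forces in N, time in s.
With the tool pointing down it reaches from about 0.25 to 0.85 m from the base axis. Payload 12.5 kg.
Tool frame: the origin (TCP) lies midway between the tips of the shut fingers; the grasp point (between the pads) lies 19 mm behind it; y points along the fingers, x is the direction in which the jaws open and shut, and the axes are right-handed (so a half turn about y gives the same grasp; the last joint's range is limited). The gripper opens to 93 mm and grips with 3 to 60 N. Pads are 15 mm wide; open, the fingers measure 128 mm over their backs; the gripper's body (75 mm by 188 mm) begins 65 mm behind the grasp point.
Start: joints at [1.081, 0.351, 1.652, -0, 1.139, -0.085], TCP at [0.217, 0.506, 0.219] pointing down, gripper open.
Joint ranges: [-2.75, 2.75], [-0.79, 2.1], [0.01, 2.65], [-1.57, 4.71], [0.07, 3.14], [-2.87, 2.87]. Speed limits (rad/s): [2.22, 2.22, 2.79, 3.14, 3.14, 3.14].

## Interface

Orientations are given as a unit quaternion [x, y, z, w].
In Python, from station import sensors, read_camera, camera_params, ctrl gives the robot as it stands.
- The arm moves only by the tool step_arm, never from a script. Its argument "steps" is a list of rows, each a list of 7 numbers: the shift along the tool's x, y, z in m, then the turn, a rotation vector about the tool's x, y, z in rad, then the closure, from 0 (fully open) to 1 (shut). In form: [[x, y, z, wx, wy, wz, grip], ...]. A call has 1 to 5 rows; each row shifts and turns the pose as measured when the row begins, along the tool's axes as they then stand; what a row does not reach is not made up. A row lasts 1/8 s, in which the tool goes at most 62.5 mm and 10.7 degrees, less where a joint would pass 70% of its speed; a pose out of reach is approached as far as the arm can. A call is refused whole if a number of a shift passes 0.0625 or a number of a turn 0.188, either way. A call with a gripper value outside its range is refused whole. The fingers move at their own pace and stop on an object; "grip_force" is the grip in N (left out, the last holds). Time passes only in rows, so rows that do not move let the fingers close. It gives the time, the measured TCP pose, the force and the opening at its end, in the units of the state.
- sensors.state(): the state, without advancing time (a new reading comes with each control period).
- read_camera(name): name is "scene" or "top" or "wrist"; returns the picture (480x640x3 uint8, blue, green, red); there is no depth.
- camera_params(name): a dict with "intrinsics" (3x3 intrinsics, pixels), "extrinsics" (4x4, takes a point from camera to world coordinates). Camera axes: x right, y up, looking along -z (the intrinsics and any distortion apply to the point x, -y, -z); pixel columns grow to the right and rows downward; lengths in m; the calibration is good to about 2 mm. A picture is of the moment at which its call begins: read the wrist's pose just before it. camera_params takes no time and is no camera call; for the wrist camera it gives the pose at the moment of the call.
- ctrl.job_done(): hands the job in, once; it reports no verdict.
The state is a dict: "t": time; "qpos": joint angles; "qvel": joint speeds; "joint_torque": joint torques, N m; "tcp_pos": TCP position; "tool_rot": TCP orientation; "force": force on the tool from outside, world axes, zero at the start; "torque": the same for the moment, N m; "grip_width": finger opening in m.
Only numpy, scipy, OpenCV 4.12 (cv2) and the standard library are available. Lean on these libraries where they do the work, as an engineer would, in place of code of your own. Each camera call takes 0.05 s, during which the arm holds its last target. There are 200 camera calls.

## Working session

There is one attempt and no reset: what is moved stays moved. The work goes in short steps, Python scripts to look and compute and a tool call to move; the robot and the scene stay as the last step left them, time stands still between calls to the robot, and variables do not carry over. Pictures are saved under pics/ and viewed, about 8 in all and at most 12, crops included, and the job is handed in when it is done.

Besides the shell and the picture viewer there is one more tool, called after "Emit:" by a JSON object that holds its "name" and its "arguments". step_arm: Moves the arm, as the interface text tells. Its arguments: {"type":"object","properties":{"steps":{"type":"array"},"grip_force":{"type":"number"}},"required":["steps"]}

```bash
mkdir -p pics; python3 - <<'E'
from station import sensors, read_camera, camera_params
import cv2
s=sensors.state(); print(s)
for n in("scene","top"):
    cv2.imwrite(f"pics/{n}0.png",read_camera(n)); p=camera_params(n); print(n,p["intrinsics"],p["extrinsics"])
E
```

```text
{'t': 0.0, 'qpos': array([ 1.08137196e+00,  3.51223828e-01,  1.65241485e+00,  1.48731530e-05,
        1.13908478e+00, -8.46347530e-02]), 'qvel': array([ 0.00086916, -0.00047101,  0.00165045,  0.00034517,  0.0023055 ,
       -0.00014641]), 'joint_torque': array([ 1.78229559e-03, -4.97314274e+01, -2.85263300e+01,  7.00956839e-02,
        2.56243511e-02, -1.34346737e-04]), 'tcp_pos': array([0.21643613, 0.50525847, 0.21811173]), 'tool_rot': array([ 0.59048994,  0.38893073, -0.38963763, -0.59011612]), 'force': array([0.06791445, 1.10991693, 0.27197762]), 'torque': array([-0.01779512,  0.0553028 , -0.06087284]), 'grip_width': 0.09320004825476383}
scene [[568.24811619   0.         318.70526001]
 [  0.         568.24811619 244.23531851]
 [  0.           0.           1.        ]] [[ 2.83733502e-01 -7.38785194e-01  6.11303310e-01  1.09237036e+00]
 [ 9.58902884e-01  2.18104559e-01 -1.81481849e-01 -2.94574295e-01]
 [ 7.48064105e-04  6.37672987e-01  7.70306823e-01  9.20719781e-01]
 [ 0.00000000e+00  0.00000000e+00  0.00000000e+00  1.00000000e+00]]
top [[609.23149961   0.         320.71468038]
 [  0.         609.23149961 234.08478861]
 [  0.           0.           1.        ]] [[-0.01097833  0.99607669 -0.08781064  0.33821572]
 [-0.99989423 -0.01177321 -0.0085394  -0.08093001]
 [-0.00953971  0.0877076   0.99610058  1.26459288]
 [ 0.          0.          0.          1.        ]]
```

View pics/top0.png

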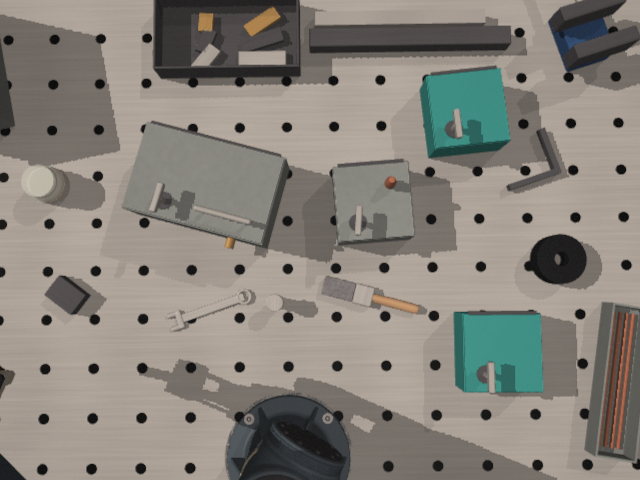

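View pics/scene0.png

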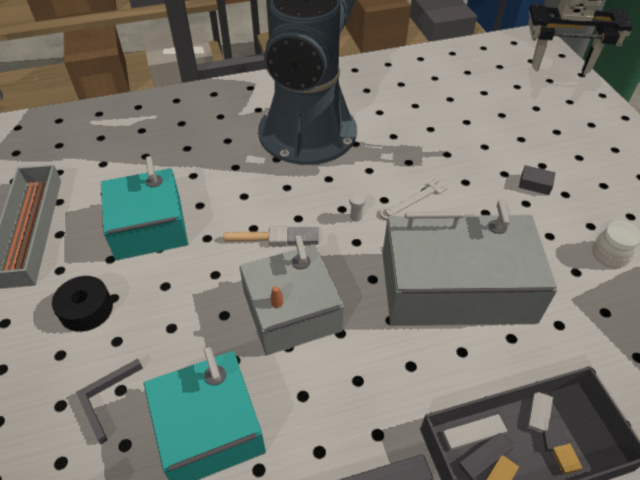

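The top view shows the larger grey box at about (205,183), with its key at (157,196) and its pull bar from (193,209) to (250,222). The small grey box is at (372,200). The turquoise boxes at (465,112) and (498,352) are look-alikes, and neither is grey. The large grey box, with bar and key, fits the description, so I'll confirm it in an enlarged crop.

```bash
cat > h.py <<'E'
import numpy as np, cv2
from station import sensors, read_camera, camera_params
from scipy.spatial.transform import Rotation as R
def ray(name,u,v,z):
    p=camera_params(name);K=p["intrinsics"];T=p["extrinsics"]
    d=np.linalg.inv(K)@[u,v,1]; d=T[:3,:3]@[d[0],-d[1],-d[2]]
    return T[:3,3]+d*(z-T[2,3])/d[2]
def proj(name,P):
    p=camera_params(name);K=p["intrinsics"];T=p["extrinsics"]
    c=T[:3,:3].T@(np.asarray(P)-T[:3,3]); q=K@[c[0],-c[1],-c[2]]; return q[:2]/q[2]
E
python3 - <<'E'
import cv2
i=cv2.imread("pics/top0.png")[110:260,110:300]
cv2.imwrite("pics/c1.png",cv2.resize(i,None,fx=4,fy=4,interpolation=cv2.INTER_CUBIC))
E
```

```text
(no output)
```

View pics/c1.png

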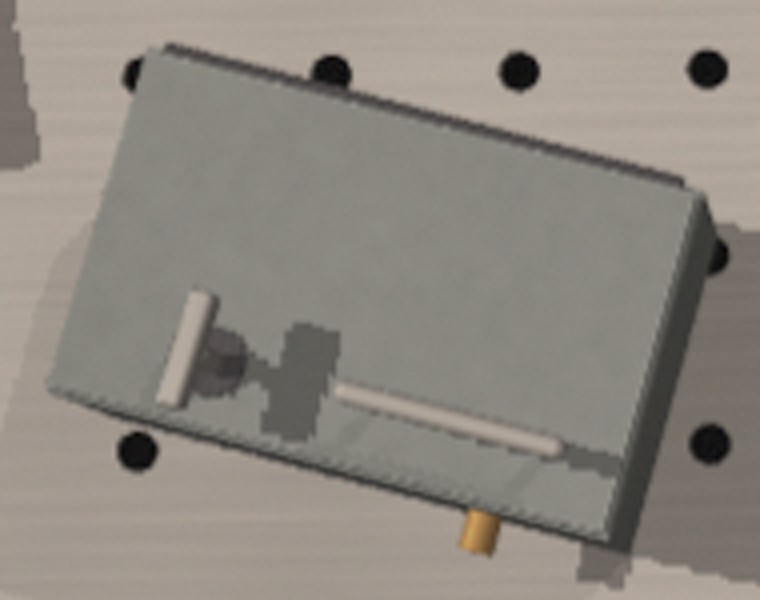

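The crop confirms it: a large grey panel with corners at (50,388), (150,48), (703,195) and (608,540). The key bar runs (203,292)–(170,405) and the pull bar (335,388)–(560,450). Next I fit the box pose.

```bash
python3 - <<'E'
from h import *
from scipy.optimize import least_squares
f=lambda u,v:(u/4+110-.375,v/4+110-.375)
pts=[((50,388),(-85,140,117)),((150,48),(85,140,117)),((703,195),(85,-140,117)),((608,540),(-85,-140,117)),((335,388),(-54,-10,156)),((560,450),(-54,-110,156)),((187,349),(-54,65,163))]
W=lambda x,b:np.r_[R.from_euler('z',x[2]).as_matrix()[:2,:2]@np.array(b[:2])/1e3+x[:2],b[2]/1e3]
r=least_squares(lambda x:np.ravel([proj("top",W(x,b))-f(*p) for p,b in pts]),[.5,.1,-.25])
print(r.x,np.round(r.fun.reshape(-1,2),1))
for n,b in dict(key=(-54,65,155),bar=(-54,-60,152),hinge=(85,-60,112)).items(): print(n,W(r.x,b),"scene px",proj("scene",W(r.x,b)))
a=ray("top",*f(203,292),.163);b=ray("top",*f(170,405),.163);print(a,b,np.hypot(*(a-b)[:2]),"yaw",np.arctan2(*(a-b)[1::-1]))
s=sensors.state();print(R.from_quat(s["tool_rot"]).as_matrix())
T=camera_params("wrist")["extrinsics"];print(T)
E
```

```text
[ 0.54153109  0.1516336  -0.27639269] [[-1.5 -0.8]
 [-1.  -0.3]
 [ 0.6  0.2]
 [ 0.3 -0.5]
 [ 2.9  1.3]
 [-1.1 -0. ]
 [-0.2 -0. ]]
key [0.50731826 0.2289025  0.155     ] scene px [501.52392195 212.55377296]
bar [0.47320738 0.10864674 0.152     ] scene px [433.24372344 214.19531635]
hinge [0.60693178 0.07071544 0.112     ] scene px [440.84743928 288.83766696]
[0.53351173 0.2214503  0.163     ] [0.48151233 0.23591975 0.163     ] 0.053975015619834844 yaw -0.27139610358001737
[[ 3.93785414e-01 -4.87482744e-04 -9.19202268e-01]
 [ 9.19201828e-01 -9.04723796e-04  3.93785705e-01]
 [-1.02358790e-03 -9.99999472e-01  9.18279951e-05]]
[[ 3.94366904e-01 -8.83075479e-01 -2.54268449e-01  1.44971268e-01]
 [ 9.18952666e-01  3.78710527e-01  1.10019697e-01  5.34974854e-01]
 [-8.61558503e-04 -2.77048796e-01  9.60855464e-01  3.84455743e-01]
 [ 0.00000000e+00  0.00000000e+00  0.00000000e+00  1.00000000e+00]]
```

The fit is consistent: the key's world position reprojects onto it in the scene view, and the key value is about 0. Moving over the key.

Emit:
{"name": "step_arm", "arguments": {"steps": [[-0.02,0,-0.055,0,0,0,0.4],[-0.02,0,-0.055,0,0,0,0.4],[-0.02,0,-0.055,0,0,0,0.4],[-0.02,0,-0.055,0,0,0,0.4],[-0.02,0,-0.055,0,0,0,0.4]]}}

```text
t: 0.72
tcp_pos: [0.4333, 0.3015, 0.217]
tool_rot: [0.589, 0.39, -0.392, -0.589]
force: [0.6, 1.1, -0.1]
grip_width: 0.0559
```

```bash
cat >> h.py <<'E'
BX=np.array([.54153,.15163]); YAW=-.2764
def boxw(x,y,z): return np.r_[R.from_euler('z',YAW).as_matrix()[:2,:2]@np.array([x,y])/1e3+BX,z/1e3]
def togo(P,jyaw):
    """shift in present tool axes, and turn rotvec, to TCP P, pointing down, jaw at yaw"""
    s=sensors.state();M=R.from_quat(s["tool_rot"])
    c,n=np.cos(jyaw),np.sin(jyaw)
    G=R.from_matrix(np.array([[c,0,-n],[n,0,c],[0,-1,0]]))
    print("t",s["t"],"tcp",s["tcp_pos"].round(4),"F",s["force"].round(1),"w",round(s["grip_width"],4),"q",s["qpos"].round(2))
    print("shift",M.inv().apply(P-s["tcp_pos"]).round(4),"turn",(M.inv()*G).as_rotvec().round(3))
E
python3 - <<'E'
from h import *
togo(boxw(-54,65,220),YAW+np.pi/2)
E
```

```text
t 0.725 tcp [0.4333 0.3015 0.217 ] F [ 0.6  1.1 -0.1] w 0.0559 q [ 0.52  0.31  1.71 -0.    1.12 -0.65]
shift [-0.0382 -0.003  -0.0964] turn [-0.001 -0.122 -0.002]
```

Emit:
{"name": "step_arm", "arguments": {"steps": [[-0.02,0,-0.05,0,0,0,0.4],[-0.02,-0.003,-0.05,0,0,0,0.4],[0,0,0,0,-0.122,0,0.4],[0,0,0,0,0,0,0.4]]}}

```text
t: 1.23
tcp_pos: [0.5141, 0.2194, 0.2187]
tool_rot: [-0.565, -0.424, 0.427, 0.565]
force: [-0.9, -0.2, -0.5]
grip_width: 0.0557
```

```bash
python3 - <<'E'
from h import *
togo(boxw(-54,65,138),YAW+np.pi/2)
print("key px",proj("wrist",boxw(-54,65,163)),proj("wrist",boxw(-26,65,163)),proj("wrist",boxw(-82,65,163)))
cv2.imwrite("pics/w1.png",read_camera("wrist"))
E
```

```text
t 1.225 tcp [0.5141 0.2194 0.2187] F [-0.9 -0.2 -0.5] w 0.0557 q [ 0.32  0.37  1.62 -0.    1.15 -0.97]
shift [0.0075 0.0807 0.0089] turn [-0.003 -0.003 -0.003]
key px [330.39732181 248.72616853] [330.13365217 288.97786481] [330.67903092 205.72057619]
```

View pics/w1.png

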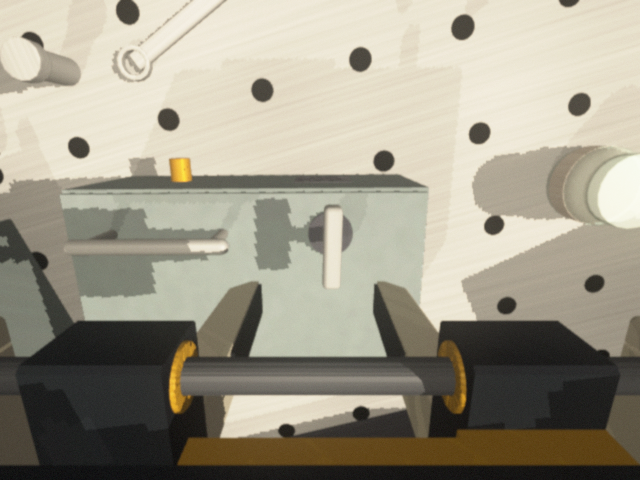

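The wrist view shows the key crossbar from (334,207) to (332,288), about 2 px (under 2 mm) from the prediction. Descending.

Emit:
{"name": "step_arm", "arguments": {"steps": [[0.009,0.0,0.009,0,0,0,0.4],[0,0.04,0,0,0,0,0.4],[0,0.04,0,0,0,0,0.4],[0,0,0,0,0,0,0.4]]}}

```text
t: 1.78
tcp_pos: [0.5052, 0.2351, 0.1379]
tool_rot: [0.566, 0.423, -0.425, -0.566]
force: [-0.1, 0.8, 0.6]
grip_width: 0.0555
```

```bash
python3 - <<'E'
from h import *
togo(boxw(-54,66.5,138),YAW+np.pi/2)
E
```

```text
t 1.775 tcp [0.5052 0.2351 0.1379] F [-0.1  0.8  0.6] w 0.0555 q [ 0.35  0.46  1.71 -0.    0.98 -0.93]
shift [-0.0039 -0.0001 -0.0038] turn [-0.002 -0.007 -0.002]
```

Emit:
{"name": "step_arm", "arguments": {"steps": [[-0.004,0,-0.004,0,0,0,0.6],[0,0,0,0,0,0,0.95],[0,0,0,0,0,0,0.95],[0,0,0,0,0,0,0.95]], "grip_force": 20}}

```text
t: 2.28
tcp_pos: [0.5095, 0.2315, 0.1426]
tool_rot: [0.566, 0.425, -0.423, -0.565]
force: [-0.4, -0.3, -0.7]
grip_width: 0.02
```

```bash
python3 - <<'E'
from h import *
togo(boxw(-54,66,138),YAW)
E
```

```text
t 2.275 tcp [0.5095 0.2315 0.1426] F [-0.4 -0.3 -0.7] w 0.02 q [ 0.34  0.46  1.7  -0.    0.98 -0.94]
shift [-0.0021  0.0046  0.0014] turn [1.000e-03 1.563e+00 4.000e-03]
```

Emit:
{"name": "step_arm", "arguments": {"steps": [[0,0.002,0,0,0,0,0.95],[0,0.002,0,0,0,0,0.95],[0,0,0,0,0,0,0.95]]}}

```text
t: 2.65
tcp_pos: [0.5096, 0.2305, 0.1415]
tool_rot: [0.567, 0.425, -0.423, -0.565]
force: [-0.4, 0.6, -6.3]
grip_width: 0.0121
```

Emit:
{"name": "step_arm", "arguments": {"steps": [[0,0,0,0,0.18,0,0.95],[0,0,0,0,0.18,0,0.95],[0,0,0,0,0.18,0,0.95],[0,0,0,0,0.18,0,0.95],[0,0,0,0,0.18,0,0.95]]}}

```text
t: 3.28
tcp_pos: [0.5095, 0.2304, 0.1414]
tool_rot: [0.696, 0.128, -0.125, -0.695]
force: [-1.6, -0.0, 1.9]
grip_width: 0.0119
```

```bash
python3 - <<'E'
from h import *
togo(boxw(-54,66,140),YAW); print(sensors.state()["torque"])
E
```

```text
t 3.275 tcp [0.5095 0.2304 0.1414] F [-1.6 -0.   1.9] w 0.0119 q [ 0.34  0.46  1.7  -0.    0.98 -0.02]
shift [-0.0019  0.0014  0.0002] turn [0.002 0.636 0.004]
[-0.17405479  0.24563723  0.08626   ]
```

Emit:
{"name": "step_arm", "arguments": {"steps": [[0,0,0,0,0.18,0,0.95],[0,0,0,0,0.18,0,0.95],[0,0,0,0,0.18,0,0.95],[0,0,0,0,0.1,0,0.95],[0,0,0,0,0,0,0.95]]}}

```text
t: 3.9
tcp_pos: [0.5094, 0.2304, 0.1414]
tool_rot: [0.7, -0.105, 0.108, -0.699]
force: [-1.3, -0.1, 1.0]
grip_width: 0.0116
```

```bash
python3 - <<'E'
from h import *
togo(boxw(-54,66,140),YAW); print(sensors.state()["torque"])
E
```

```text
t 3.9 tcp [0.5094 0.2304 0.1414] F [-1.3 -0.1  1. ] w 0.0116 q [ 0.34  0.46  1.7  -0.    0.98  0.65]
shift [-0.0016  0.0014 -0.001 ] turn [ 0.001 -0.025  0.004]
[-0.0628695   0.20850252  0.38079551]
```

The key is against its stop. I'll release, rise and move to the pull bar.

Emit:
{"name": "step_arm", "arguments": {"steps": [[0,0,0,0,0,0,0.5],[0,0,0,0,0,0,0.5],[0,0,0,0,0,0,0.5],[0,-0.04,0,0,0,0,0.5],[0,-0.04,0,0,0,0,0.5]]}}

```text
t: 4.53
tcp_pos: [0.5078, 0.23, 0.2202]
tool_rot: [0.701, -0.105, 0.104, -0.698]
force: [1.1, 0.1, -0.3]
grip_width: 0.0466
```

```bash
python3 - <<'E'
from h import *
togo(boxw(-54,-60,220),YAW)
E
```

```text
t 4.525 tcp [0.5078 0.23   0.2202] F [ 1.1  0.1 -0.3] w 0.0466 q [ 0.34  0.36  1.63 -0.    1.15  0.64]
shift [ 0.0024  0.0007 -0.1261] turn [ 0.004 -0.02  -0.001]
```

Emit:
{"name": "step_arm", "arguments": {"steps": [[0,0,-0.06,0,0,0,0.4],[0,0,-0.055,0,-0.02,0,0.4],[0,0,0,0,0,0,0.4]]}}

```text
t: 4.9
tcp_pos: [0.4748, 0.118, 0.2237]
tool_rot: [0.701, -0.095, 0.098, -0.7]
force: [0.5, 0.1, -0.6]
grip_width: 0.0561
```

```bash
python3 - <<'E'
from h import *
togo(boxw(-54,-60,135),YAW)
for y in(-10,-60,-110): print(proj("wrist",boxw(-54,y,156)))
print(proj("wrist",boxw(-54,65+28,163)),proj("wrist",boxw(-54,65-28,163)))
cv2.imwrite("pics/w2.png",read_camera("wrist"))
E
```

```text
t 4.9 tcp [0.4748 0.118  0.2237] F [ 0.5  0.1 -0.6] w 0.0561 q [ 0.15  0.23  1.8  -0.    1.1   0.42]
shift [ 0.0006  0.0887 -0.0093] turn [0.001 0.003 0.005]
[319.37096112 194.68226507]
[319.0647434  267.06288151]
[318.79096177 331.77658757]
[320.2882426   10.64884342] [319.82503412 117.76187813]
```

View pics/w2.png

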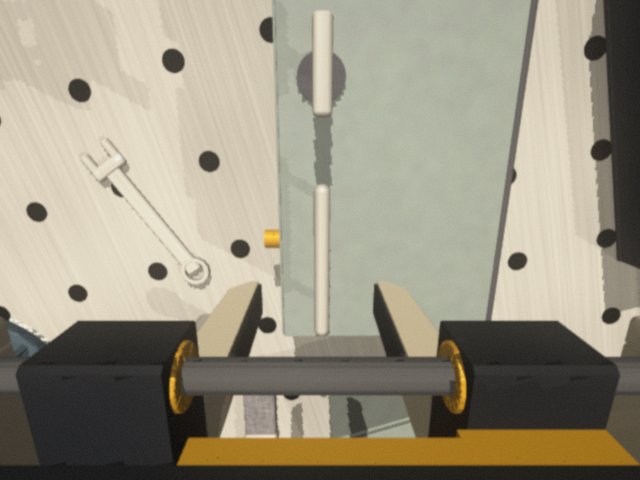

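The key crossbar, (323,10)–(322,112), is now parallel to the pull bar, (321,186)–(321,333), so it is fully turned. Descending on the bar.

Emit:
{"name": "step_arm", "arguments": {"steps": [[0.002,0.03,-0.006,0,0,0,0.4],[0,0.03,0,0,0,0,0.4],[0,0.028,0,0,0,0,0.4],[0,0,0,0,0,0,0.4]]}}

```text
t: 5.45
tcp_pos: [0.4781, 0.1162, 0.1337]
tool_rot: [-0.701, 0.093, -0.098, 0.701]
force: [-0.2, -0.9, 0.6]
grip_width: 0.0558
```

```bash
python3 - <<'E'
from h import *
togo(boxw(-53,-57,134),YAW)
E
```

```text
t 5.45 tcp [0.4781 0.1162 0.1337] F [-0.2 -0.9  0.6] w 0.0558 q [ 0.14  0.36  1.88 -0.    0.89  0.42]
shift [-0.0017 -0.0003 -0.0056] turn [-0.001  0.006  0.007]
```

Emit:
{"name": "step_arm", "arguments": {"steps": [[-0.002,0,-0.003,0,0,0,0.7],[0,0,0,0,0,0,0.98],[0,0,0,0,0,0,0.98],[0,0,0,0,0,0,0.98],[0,0,0,0,0,0,0.98]], "grip_force": 30}}

```text
t: 6.08
tcp_pos: [0.4772, 0.1149, 0.1369]
tool_rot: [-0.7, 0.091, -0.099, 0.701]
force: [5.0, -2.8, -3.1]
grip_width: 0.0105
```

Emit:
{"name": "step_arm", "arguments": {"steps": [[0,0,0,0,0,0,0.98],[0,0,0,0,0,0,0.98]]}}

```text
t: 6.32
tcp_pos: [0.4773, 0.1149, 0.1369]
tool_rot: [-0.7, 0.091, -0.099, 0.701]
force: [0.7, 0.8, 0.3]
grip_width: 0.01
```

```bash
cat >> h.py <<'E'
def plan(n,w0,step,TH=None):
    """current lid angle from grasp point; next waypoints in tool axes"""
    s=sensors.state();M=R.from_quat(s["tool_rot"]);g=s["tcp_pos"]-.019*M.apply([0,1,0])
    r=R.from_euler('z',-YAW).apply(g-np.r_[BX,0])*1e3
    a=np.arctan2(40,-139); th=a-np.arctan2(r[2]-112,r[0]-85)
    print("t",s["t"],"box grasp",r.round(1),"lid~",round(th,3),"rad",np.hypot(r[2]-112,r[0]-85).round(1),"F",s["force"].round(1),"w",s["grip_width"].round(4))
    print("tilt",M.apply([0,1,0]).round(3))
    p=r
    for k in range(1,n+1):
        b=a-(th+k*step); q=np.array([85+144.6*np.cos(b),r[1],112+144.6*np.sin(b)])
        print(M.inv().apply(R.from_euler('z',YAW).apply(q-p)/1e3).round(4)); p=q
E
python3 -c "from h import *;plan(5,0,.12)"
```

```text
Traceback (most recent call last):
  File "h.py", line 25, in plan
    print("t",s["t"],"box grasp",r.round(1),"lid~",round(th,3),"rad",np.hypot(r[2]-112,r[0]-85).round(1),"F",s["force"].round(1),"w",s["grip_width"].round(4))
                                                                                                                                     ^^^^^^^^^^^^^^^^^^^^^
AttributeError: 'float' object has no attribute 'round'
```

```bash
sed -i 's/s\["grip_width"\].round(4)/round(s["grip_width"],4)/' h.py; python3 -c "from h import *;plan(6,0,.12)"
```

```text
t 6.325 box grasp [-52.  -52.9 155.9] lid~ 0.03 rad 143.9 F [0.7 0.8 0.3] w 0.01
tilt [ 0.012  0.    -1.   ]
[ 0.0058 -0.0163  0.    ]
[ 0.0083 -0.0152 -0.    ]
[ 0.0101 -0.0141 -0.    ]
[ 0.0117 -0.0128 -0.    ]
[ 0.0132 -0.0113 -0.0001]
[ 0.0144 -0.0096 -0.0001]
```

Emit:
{"name": "step_arm", "arguments": {"steps": [[0.005,-0.017,0,0,0,0,0.98],[0.008,-0.016,0,0,0,0,0.98],[0.01,-0.014,0,0,0,0,0.98]]}}

```text
t: 6.7
tcp_pos: [0.4974, 0.1091, 0.1821]
tool_rot: [-0.7, 0.093, -0.097, 0.701]
force: [-4.6, 6.0, -6.5]
grip_width: 0.0094
```

```bash
python3 -c "from h import *;plan(5,0,.14)"
```

```text
t 6.7 box grasp [-31.  -53.  201.1] lid~ 0.375 rad 146.3 F [-4.6  6.  -6.5] w 0.0094
tilt [ 0.006  0.001 -1.   ]
[ 0.0148 -0.014  -0.0001]
[ 0.0155 -0.013  -0.0001]
[ 0.0171 -0.0107 -0.0001]
[ 0.0185 -0.0083 -0.0001]
[ 0.0194 -0.0056 -0.0001]
```

Emit:
{"name": "step_arm", "arguments": {"steps": [[0.014,-0.012,0,0,0,0,0.98],[0.0155,-0.013,0,0,0,0,0.98],[0.017,-0.011,0,0,0,0,0.98]]}}

```text
t: 7.08
tcp_pos: [0.5293, 0.1003, 0.2171]
tool_rot: [-0.7, 0.106, -0.084, 0.702]
force: [-22.8, 5.3, 18.3]
grip_width: 0.0102
```

```bash
python3 -c "
from h import *;plan(5,0,.14);cv2.imwrite('pics/s2.png',read_camera('scene'))"
```

```text
t 7.075 box grasp [  2.8 -52.7 236.1] lid~ 0.705 rad 148.8 F [-22.8   5.3  18.3] w 0.0102
tilt [-0.03   0.007 -1.   ]
[ 0.0197 -0.0071 -0.0002]
[ 0.0186 -0.008  -0.0001]
[ 0.0195 -0.0053 -0.0001]
[ 0.0201 -0.0025 -0.0001]
[ 0.0202  0.0003 -0.0001]
```

View pics/s2.png

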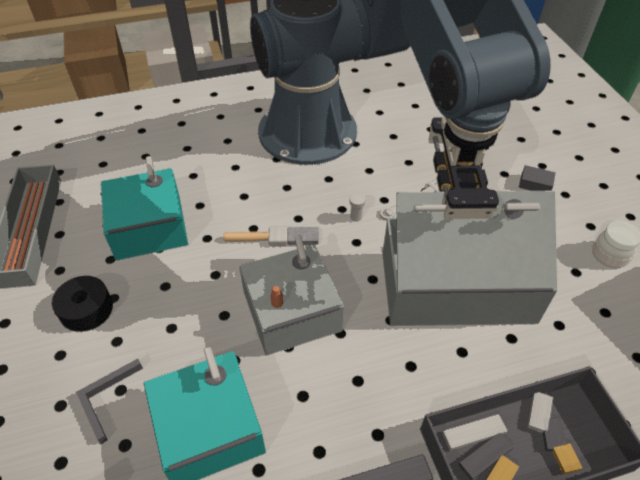

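The panel is following and the key is still turned. The force shows the tool is a little inside the true arc, so I bias it outward.

Emit:
{"name": "step_arm", "arguments": {"steps": [[0.014,-0.0135,0,0,0,0,0.98],[0.018,-0.0085,0,0,0,0,0.98]], "grip_force": 20}}

```text
t: 7.38
tcp_pos: [0.5603, 0.0911, 0.2375]
tool_rot: [-0.7, 0.108, -0.082, 0.701]
force: [-11.1, 2.1, 9.0]
grip_width: 0.0103
```

```bash
python3 -c "
from h import *;plan(4,0,.14)"
```

```text
t 7.375 box grasp [ 35.3 -53.1 256.5] lid~ 0.959 rad 152.8 F [-11.1   2.1   9. ] w 0.0103
tilt [-0.036  0.006 -0.999]
[ 0.0223  0.0017 -0.0002]
[ 0.02   -0.0032 -0.0002]
[ 0.0202 -0.0004 -0.0002]
[ 0.0201  0.0025 -0.0001]
```

Emit:
{"name": "step_arm", "arguments": {"steps": [[0.019,-0.0065,0,0,0,0,0.98],[0.02,-0.0035,0,0,0,0,0.98]]}}

```text
t: 7.62
tcp_pos: [0.5964, 0.0809, 0.2468]
tool_rot: [-0.7, 0.11, -0.079, 0.701]
force: [-6.8, 1.6, 6.4]
grip_width: 0.0103
```

```bash
python3 -c "
from h import *;plan(4,0,.14)"
```

```text
t 7.625 box grasp [ 72.9 -53.  265.8] lid~ 1.212 rad 154.3 F [-6.8  1.6  6.4] w 0.0103
tilt [-0.043  0.007 -0.999]
[ 0.0214  0.0086 -0.0001]
[ 0.0201  0.0018 -0.0002]
[ 0.0197  0.0046 -0.0001]
[ 0.0189  0.0073 -0.0001]
```

Emit:
{"name": "step_arm", "arguments": {"steps": [[0.021,-0.001,0,0,0,0,0.98],[0.021,0.0025,0,0,0,0,0.98],[0.006,0.0015,0,0,0,0,0.98],[0,0,0,0,0,0,0.98]]}}

```text
t: 8.12
tcp_pos: [0.6428, 0.0678, 0.2429]
tool_rot: [-0.7, 0.112, -0.078, 0.701]
force: [2.3, 0.4, -0.4]
grip_width: 0.0106
```

```bash
python3 -c "
from h import *;plan(2,0,.1);cv2.imwrite('pics/s3.png',read_camera('scene')[60:360,300:640].repeat(2,0).repeat(2,1))"
```

```text
t 8.125 box grasp [121.2 -52.9 261.9] lid~ 1.527 rad 154.2 F [ 2.3  0.4 -0.4] w 0.0106
tilt [-0.047  0.008 -0.999]
[ 0.0122  0.0129 -0.    ]
[ 0.0136  0.0048 -0.0001]
```

View pics/s3.png

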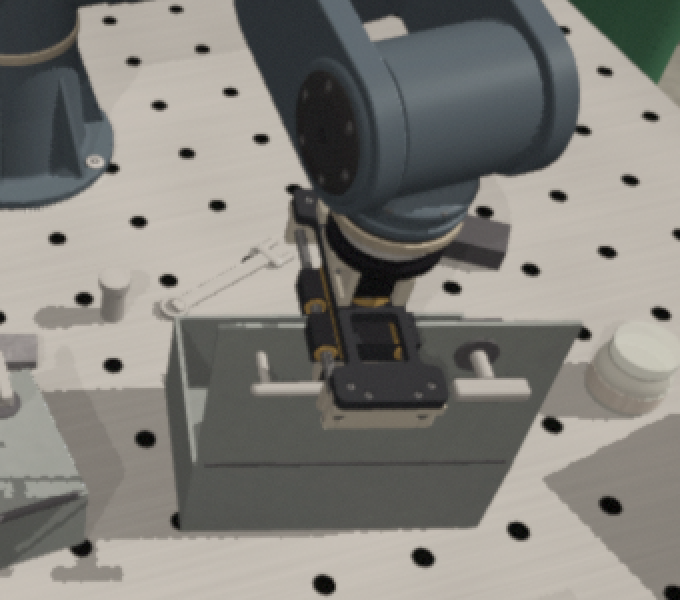

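The panel stands upright, with the bar at about (300,388) in the crop and the key still along it at (490,387). I'll release with a small opening and retreat upward.

Emit:
{"name": "step_arm", "arguments": {"steps": [[0,0,0,0,0,0,0.75],[0,0,0,0,0,0,0.75],[0,0,0,0,0,0,0.75]]}}

```text
t: 8.55
tcp_pos: [0.6419, 0.068, 0.2427]
tool_rot: [-0.7, 0.112, -0.077, 0.701]
force: [-0.1, 0.1, 0.2]
grip_width: 0.0231
```

Emit:
{"name": "step_arm", "arguments": {"steps": [[0,-0.03,0,0,0,0,0.75],[0,-0.05,0,0,0,0,0.75],[0,-0.06,0,0,0,0,0.75],[0,0,0,0,0,0,0.75]]}}

```text
t: 9.05
tcp_pos: [0.648, 0.0671, 0.3862]
tool_rot: [-0.7, 0.112, -0.077, 0.701]
force: [0.4, -0.1, -0.6]
grip_width: 0.0232
```

```bash
python3 -c "
from h import *;plan(0,0,.1);s=read_camera('scene')[60:360,300:640];cv2.imwrite('pics/s4.png',s.repeat(2,0).repeat(2,1))
for t in (1.3,1.4,1.5,1.57,1.65):
  c,n=np.cos(t),np.sin(t)
  f=lambda x,y,z:((proj('scene',boxw(85+(x-85)*c+(z-112)*n,y,112-(x-85)*n+(z-112)*c))-[300,60])*2).round()
  print(t,'bar',f(-54,-10,152),f(-54,-110,152),'corners',f(-85,140,117),f(-85,-140,117))
"
```

```text
t 9.05 box grasp [126.4 -52.1 405.2] lid~ 1.431 rad 296.1 F [ 0.4 -0.1 -0.6] w 0.0232
tilt [-0.05   0.007 -0.999]
1.3 bar [378. 350.] [248. 351.] corners [565. 290.] [207. 293.]
1.4 bar [382. 365.] [251. 366.] corners [573. 303.] [209. 306.]
1.5 bar [385. 382.] [253. 383.] corners [581. 318.] [212. 321.]
1.57 bar [387. 394.] [254. 395.] corners [586. 330.] [214. 333.]
1.65 bar [389. 408.] [255. 410.] corners [592. 344.] [216. 347.]
```

View pics/s4.png

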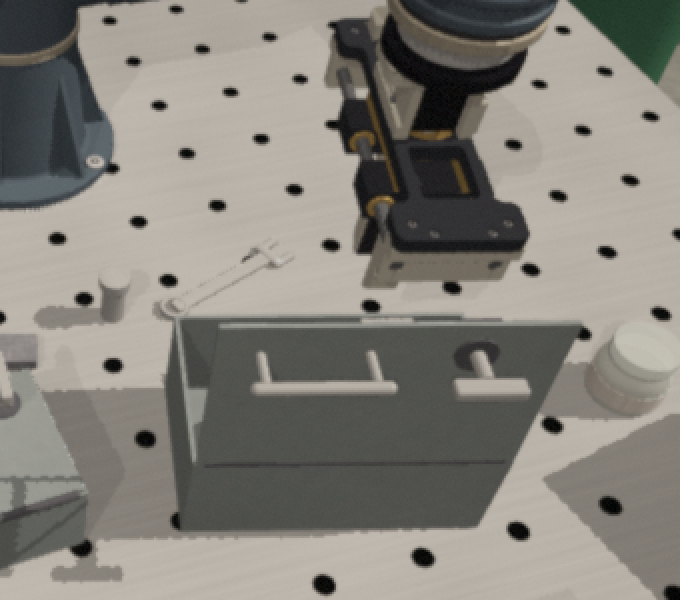

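The panel stands free. Its bar is at (255–395, 387) and its corner at (580,322), which puts the angle at about 1.52 rad. The key is along y and the gripper is well clear, so I'm handing in.

```bash
python3 -c "
from station import ctrl;ctrl.job_done()"
```

```text
the job is handed in; nothing more can be done
```

I turned the larger grey box's key clockwise until it met its stop, about 1.57 rad. I then swung the panel up by its pull bar, let go, lifted the gripper clear and handed in at about t = 9 s of the 53 s allowed.

- **Panel:** the last scene picture fits an angle of about 1.5 rad, where at least 1.3 was needed.
- **Key:** it still lies along the pull bar, so it is fully turned.
- **Gripper:** it is about 0.1 m above the panel edge, and the wrist force is near zero.
- **Other boxes:** I did not touch the smaller box or either turquoise one. I did not take a final picture of the smaller box's key.

**One disagreement:** while the panel swung, the grasp point ran at a radius of up to 154 mm, against 145 mm by the given sizes. The bar was probably sitting low in the pads. The wrist force peaked at about 30 N in the readings, against limits of 120 N at the wrist and 40 N for pressing.

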